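# Seat the stopper through the splash guard's hand window

## Task

The stopper of the sample tube in the small bench press still stands proud: reach in through the hand window of the splash guard and press the lever's palm pad down with the fingertips until the stopper is fully home, and keep it pressed for about a second. Then let the lever come back up and draw the hand out of the window again. Nothing of the arm or hand may touch the guard or its window frame, do not touch the tube or stopper directly, and leave everything else where it stands.

Things in the scene. Friction and masses are not known exactly. Their poses are not given: they have to be found in the camera images.
- guard: clear closed splash guard with aluminium edge rails over the press, fixed; origin on the table, x axis from its front (robot side) to its back. Reaches x -240 to +150 mm and y +-160 mm (rails, hinges 12 mm more). Front 151 mm high; from its top edge a panel rises at 15 degrees towards the back to the flat top 208 mm high (rails 214, hinges 218 mm; x -28 to +150). Its only opening is the hand window
- window (a point): centre of the hand window in the plane of the sloping panel, at guard x -140 mm, y 0, 178 mm above the table; axes of the guard. Clear opening 180 mm wide (y) and 170 mm along the slope: +-82 mm in x, front edge 22 mm lower, back edge 22 mm higher than the centre. Aluminium frame round it 14 mm wide, 8 mm thick
- press: small grey bench stoppering press under the guard, fixed; origin on the table below the tube's well, x axis from the lever's free end to its hinge. The lever, hinged at x +80 mm, 136 mm up, runs forward (-x) over the tube and ends in the palm pad. It stands within 15 mm and 0.1 rad of the guard's origin and direction
- lever_pad (a point): centre of the upper face of the black palm pad at the lever's end (60 mm wide along the press's y, 45 mm along x, 14 mm thick), below the window; moves with the lever. At rest it is level to 5 degrees, 161 mm above the table; with the stopper home it is about 36 mm lower
- lever (a joint): lever angle in rad: 0 = up at rest (sprung), about 0.165 with the stopper fully home, 0.185 = end stop. The pad goes down by 220 mm x angle. At the pad the return spring takes about 3 N at the start and 5 N at the end, the sliding stopper about 5 N more; the lever springs back up when let go
- tube: loose glass sample tube with paper label, 16 mm across, 75 mm long, standing upright in the well of the press; origin at its foot, 18 mm above the table. Only the press may act on it
- stopper_top (a point): centre of the top of the red stopper (17 mm across) in that tube, under the rubber foot of the lever; 107 mm above the table when home
- stopper (a joint): how far the stopper has gone in, in m: at the start 0 to 0.003 (it stands 5 to 8 mm proud), 0.008 = fully home, head seated on the tube's rim. It stays where it is pushed
- tube_stand: white two-well plastic stand, 62 x 36 x 38 mm, under the guard beside the press; origin under its centre. To be left alone
- done_tube: a finished sample tube (16 mm across, 89 mm tall with its seated red stopper) standing in one well of the stand; origin at its foot. To be left alone
- stopper_pot: small clear pot of spare stoppers, 56 mm across, 34 mm tall, under the guard in front of the press, off to one side; origin under its centre. To be left alone
- tube_rack: stainless tube rack with capped tubes, 200 x 75 mm, 107 mm tall over the caps, beside the guard on its +y side; origin under its centre. To be left alone
- cup: open clear specimen cup, 72 mm across, 45 mm tall, beside the guard on its -y side; origin under its centre. To be left alone
- cup_lid: white round lid lying flat, 68 mm across, 12 mm thick; origin under its centre. To be left alone

How it is judged:
By the outcome, as a careful person would: the job done as asked, in the order asked, and still so for the second after the job is handed in, with the robot touching nothing.
It also fails if it takes over 38 s, if anything falls off the work surface, if the arm or the gripper's body presses on something with over 40 N, if the wrist force passes 120 N, or if a joint passes its speed limit or range.

## Robot

A 6-joint arm with a two-finger parallel gripper is mounted at the origin on the work surface. World frame = base frame: x ahead of the robot, y to its left, z up, the work surface at z = 0. Lengths are in m, angles in rad, forces in N, time in s.
With the tool pointing down it reaches from about 0.25 to 0.775 m from the base axis. Payload 4 kg.
Tool frame: the origin (TCP) lies on the centre line of the jaws, within the pads' length; the fingertips stand 14 mm ahead of it and the grasp point (between the pads) lies 5 mm behind it; z points along the fingers, x is the direction in which the jaws open and shut, and the axes are right-handed (so a half turn about z gives the same grasp; the last joint's range is limited). The gripper opens to 85 mm and grips with 20 to 120 N. Pads are 22 mm wide; open, the fingers measure 114 mm over their backs; the gripper's body (76 mm by 85 mm) begins 54 mm behind the grasp point. The pads swing forward as they close: fully open they stand 13 mm farther back than shut.
Start: joints at [-1.368, 0.087, 1.371, -0, 1.684, -0.103], TCP at [0.166, -0.525, 0.211] pointing down, gripper open.
Joint ranges: [-3.1, 3.1], [-0.76, 2.03], [0.27, 2.55], [-1.08, 4.22], [0.17, 2.65], [-2.57, 2.57]. Speed limits (rad/s): [2.79, 2.79, 3.14, 3.14, 3.14, 3.14].

## Interface

Orientations are given as [roll, pitch, yaw] about the fixed x, y, z axes, in that order (R = Rz(yaw) Ry(pitch) Rx(roll)).
In Python, from cell import ctrl, optics, close_job gives the robot as it stands.
- The arm moves only by the tool apply_moves, never from a script. Its argument "rows" is a list of rows, each a list of 3 entries, a list of its own where there are three numbers: the turn, a rotation vector about the world's x, y, z in degrees, then the shift along the world's x, y, z in cm, then the gripper command: -1 is fully open, 1 is shut, values between are in proportion. In form: [[[rx, ry, rz], [x, y, z], jaw], ...]. A call has 1 to 10 rows; each row shifts and turns the commanded pose from where the row before left it; what a row does not reach is not made up. A row lasts 1/10 s, in which the tool goes at most 50 mm and 8.59 degrees, less where a joint would pass 70% of its speed; a pose out of reach is approached as far as the arm can. A call is refused whole if a number of a shift passes 5 or a number of a turn 8.59, either way. A call with a gripper value outside its range is refused whole. The fingers move at their own pace and stop on an object; the grip force is fixed at half the most. Time passes only in rows, so rows that do not move let the fingers close. It gives the time, the measured TCP pose, the force and the opening at its end, in the units of the state.
- ctrl.observe(): the state, without advancing time (a new reading comes with each control period).
- optics.camera(name): name is "side" or "top" or "wrist"; returns a dict with "img" (420x560x3 uint8, red, green, blue), "vertical_fov" (degrees; the focal length in pixels is half the picture's height over the tangent of half this angle, whatever the lens; pixels are square), "cx", "cy" (the principal point, pixels), "R" (3x3) and "t" (3): a world point X has camera coordinates R X + t; the wrist camera has in their place "T_tool_cam" (4x4, takes a point from camera to tool coordinates, whose origin is the TCP and whose axes are the tool frame's). Camera axes: x right, y down, z forward; pixel columns grow to the right and rows downward; lengths in m; the calibration is good to about 2 mm. A picture is of the moment at which its call begins: read the wrist's pose just before it. There is no depth.
- close_job(): hands the job in, once; it reports no verdict.
The state is a dict: "time": time; "joint_pos": joint angles; "joint_velocities": joint speeds; "joint_efforts": joint torques, N m; "ee_pos": TCP position; "tool_rot": TCP orientation; "force": force on the tool from outside, world axes, zero at the start; "wrist_torque": the same for the moment, N m; "finger_gap": finger opening in m.
Only numpy, scipy, OpenCV 4.12 (cv2) and the standard library are available. Lean on these libraries where they do the work, as an engineer would, in place of code of your own. Each camera call takes 0.05 s, during which the arm holds its last target. There are 200 camera calls.

## Working session

There is one attempt and no reset: what is moved stays moved. The work goes in short steps, Python scripts to look and compute and a tool call to move; the robot and the scene stay as the last step left them, time stands still between calls to the robot, and variables do not carry over. Pictures are saved under pics/ and viewed, about 8 in all and at most 12, crops included, and the job is handed in when it is done.

Besides the shell and the picture viewer there is one more tool, called after "Request:" as name([rows], argument=value, ...), one row to a line, values as JSON. apply_moves: Moves the arm, as the interface text tells. Its arguments: {"type":"object","properties":{"rows":{"type":"array","items":{"type":"array"}}},"required":["rows"]}

```bash
mkdir -p pics; ls; python3 - <<'E'
from cell import ctrl, optics
import cv2,pickle
s=ctrl.observe();print(s)
d={}
for n in("side","top"):
    c=optics.camera(n);d[n]=c
    cv2.imwrite(f"pics/{n}0.png",c["img"][:,:,::-1]);print(n,{k:v for k,v in c.items() if k!="img"})
pickle.dump(d,open("cams.pkl","wb"))
E
```

```text
pics
{'time': 0.0, 'joint_pos': array([-1.36811247e+00,  8.79484649e-02,  1.37224395e+00, -1.24786856e-05,
        1.68362785e+00, -1.03099630e-01]), 'joint_velocities': array([-2.62851220e-04, -7.95425248e-04, -9.82579865e-04, -1.40873560e-03,
       -9.34501783e-05, -7.99545597e-04]), 'joint_efforts': array([-1.13447575e-03, -3.51871741e+01, -3.13266957e+01, -3.20047857e-04,
        1.08262827e-02, -9.42283521e-06]), 'ee_pos': array([ 0.16545334, -0.52395081,  0.21014799]), 'tool_rot': array([-3.14137573e+00,  2.21705779e-03, -1.26501399e+00]), 'force': array([ 0.38434527,  0.06262241, -0.14152339]), 'wrist_torque': array([-0.04522649,  0.01575228,  0.04033811]), 'finger_gap': 0.08518036760216381}
side {'vertical_fov': 53.847099807417855, 'cx': 283.3053382347566, 'cy': 211.47089185353911, 'R': array([[ 0.12752309, -0.99178258, -0.01025559],
       [-0.88867269, -0.10966125, -0.44523619],
       [ 0.44045286,  0.06589176, -0.89535443]]), 't': array([-0.02330816,  0.60070222,  0.64155604])}
top {'vertical_fov': 45.997076103847085, 'cx': 280.4002774601917, 'cy': 216.6869042901356, 'R': array([[-0.01226213, -0.99992246, -0.00216959],
       [-0.99668795,  0.01239685, -0.08037074],
       [ 0.0803914 ,  0.00117689, -0.99676268]]), 't': array([0.02709782, 0.62116906, 1.12239486])}
```

View pics/side0.png

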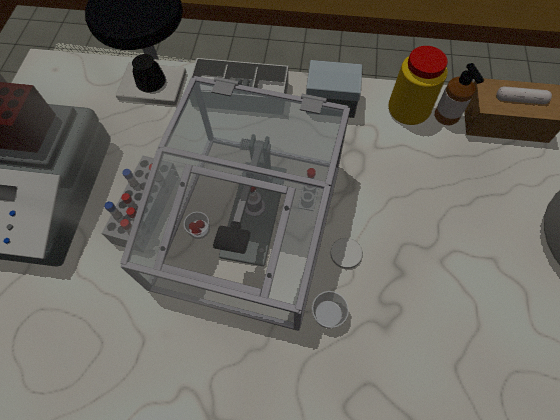

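View pics/top0.png

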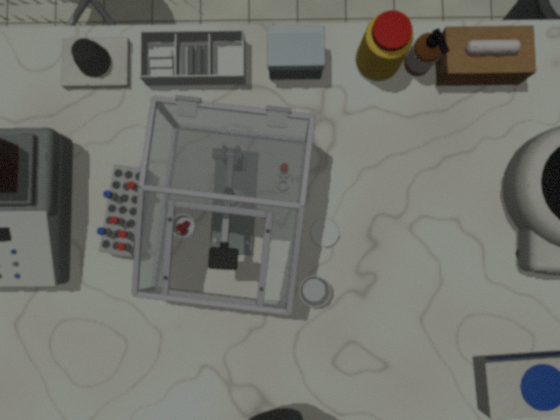

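The side view shows the guard with corners at about (128,265), (300,305), (348,110), (195,85), and the pad at (232,237). The top view has the window at (215,255) and the pad at (223,258). I'll enlarge both.

```bash
python3 - <<'E'
import pickle,cv2
d=pickle.load(open("cams.pkl","rb"))
for n,(x,y,w,h) in dict(top=(125,85,200,240),side=(115,65,250,265)).items():
    i=d[n]["img"][y:y+h,x:x+w,::-1]; s=2.5 if n=="top" else 2.25
    i=cv2.resize(i,None,fx=s,fy=s,interpolation=cv2.INTER_CUBIC)
    i=cv2.convertScaleAbs(i,alpha=1.5)
    for k in range(0,w,20): cv2.putText(i,str(x+k),(int(k*s),8),0,.3,(0,255,255));cv2.line(i,(int(k*s),10),(int(k*s),16),(0,255,255))
    for k in range(0,h,20): cv2.putText(i,str(y+k),(0,int(k*s)),0,.3,(0,255,255));cv2.line(i,(20,int(k*s)),(26,int(k*s)),(0,255,255))
    cv2.imwrite(f"pics/{n}1.png",i)
E
```

```text
(no output)
```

View pics/top1.png

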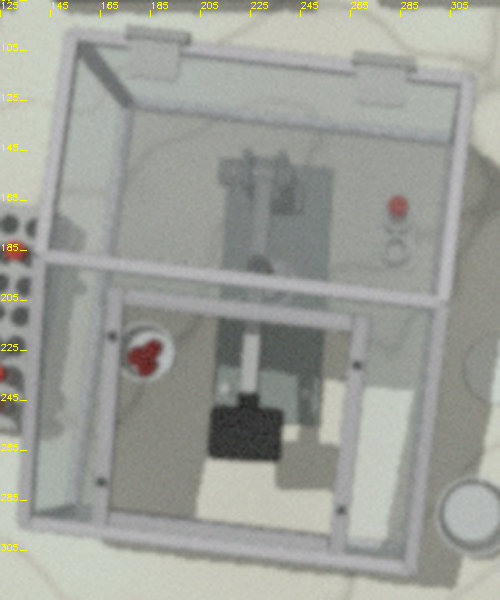

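View pics/side1.png

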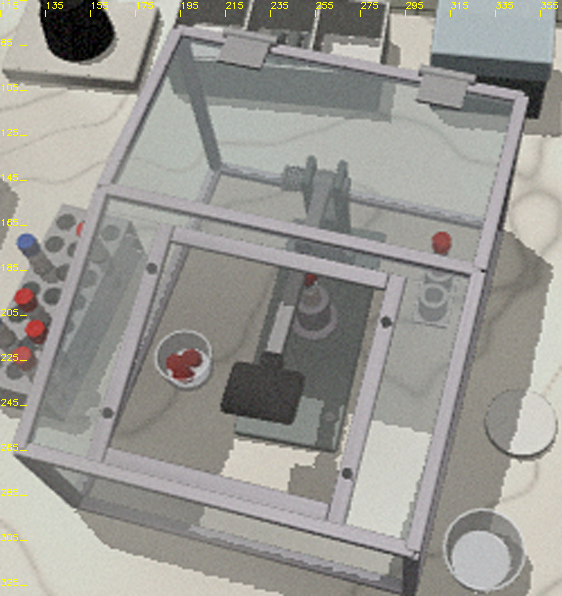

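```bash
cat > h.py <<'E'
import numpy as np,pickle
from scipy.optimize import least_squares
d=pickle.load(open("cams.pkl","rb"))
def proj(c,X):
    f=210/np.tan(np.radians(c["vertical_fov"])/2); p=np.atleast_2d(X)@c["R"].T+c["t"]
    return np.c_[c["cx"]+f*p[:,0]/p[:,2], c["cy"]+f*p[:,1]/p[:,2]]
def rz(a): return np.array([[np.cos(a),-np.sin(a),0],[np.sin(a),np.cos(a),0],[0,0,1]])
T=lambda u:np.array([125,85])+np.array(u)/2.5
S=lambda u:np.array([115,65])+np.array(u)/2.25
E
python3 - <<'E'
from h import *
W=np.array([[-.058,.09,.2],[-.058,-.09,.2],[-.222,-.09,.156],[-.222,.09,.156],[-.24,.163,.153],[-.24,-.163,.153],[.15,.163,.212],[.15,-.163,.212]])
t=T([(120,303),(353,326),(335,538),(107,514),(25,527),(412,572),(68,30),(472,78)])
s=S([(176,243),(388,289),(328,515),(106,455),(18,453),(415,553),(180,25),(526,95)])
def res(p): 
    X=W@rz(p[2]).T+[p[0],p[1],0]
    return np.r_[proj(d["top"],X)-t,proj(d["side"],X)-s].ravel()
r=least_squares(res,[.5,0,0],loss="soft_l1");print(r.x,r.fun.reshape(-1,2).round(1).tolist())
g=r.x
print("window",rz(g[2])@[-.14,0,.178]+[g[0],g[1],0])
P=np.array([[.0225,.03,0],[.0225,-.03,0],[-.0225,-.03,0],[-.0225,.03,0]])
pt=T([(209,406),(284,410),(281,461),(208,456)]);ps=S([(233,363),(304,374),(292,420),(222,405)])
def res2(p):
    X=P@rz(p[2]).T+p[[0,1,3]]
    return np.r_[proj(d["top"],X)-pt,proj(d["side"],X)-ps].ravel()
r=least_squares(res2,[.5,0,0,.16]);print("pad",r.x,r.fun.reshape(-1,2).round(1).tolist())
X=rz(g[2]).T@(r.x[[0,1,3]]-[g[0],g[1],0]);print("pad in guard",X)
E
```

```text
[ 0.67337024  0.12915366 -0.1278598 ] [[2.3, 1.7], [-0.1, 3.0], [-1.7, 0.0], [1.5, -0.7], [-2.1, -1.4], [2.2, -0.6], [-0.8, 2.1], [1.3, 1.5], [-2.8, -0.3], [-1.4, 0.7], [1.2, -5.0], [0.9, -3.5], [-2.2, -2.5], [1.8, -0.4], [-3.9, 1.3], [0.5, 0.9]]
window [0.53451305 0.1470053  0.178     ]
pad [ 0.52776946  0.13704426 -0.0627525   0.1520944 ] [[0.9, -1.1], [0.1, -1.2], [-0.0, 0.4], [-0.1, 0.9], [0.1, -1.7], [0.4, -1.0], [0.1, 1.3], [-1.5, 2.1]]
pad in guard [-0.14541839 -0.01073962  0.1520944 ]
```

```bash
python3 - <<'E'
from h import *
from cell import optics
c=optics.camera("wrist");print(c["T_tool_cam"].round(3),c["vertical_fov"],c["cx"],c["cy"])
W=np.array([[-.058,.09,.2],[-.058,-.09,.2],[-.222,-.09,.156],[-.222,.09,.156],[-.24,.163,.153],[-.24,-.163,.153],[.15,.163,.212],[.15,-.163,.212]])
t=T([(120,303),(353,326),(335,535),(107,511),(25,527),(412,572),(68,30),(472,78)])
s=S([(176,243),(388,289),(328,504),(106,450),(18,453),(415,553),(180,25),(526,95)])
def res(p): 
    X=W@rz(p[2]).T+[p[0],p[1],0]
    return np.r_[proj(d["top"],X)-t,proj(d["side"],X)-s].ravel()
r=least_squares(res,[.5,0,0],loss="soft_l1");print(r.x,r.fun.reshape(-1,2).round(1).tolist())
g=r.x
print("window",rz(g[2])@[-.14,0,.178]+[g[0],g[1],0])
P=np.array([[.0225,.03,.161],[.0225,-.03,.161],[-.0225,-.03,.161],[-.0225,.03,.161]])
pt=T([(209,406),(284,410),(281,461),(208,456)]);ps=S([(233,363),(304,374),(292,420),(222,405)])
def res2(p):
    X=P@rz(p[2]).T+[p[0],p[1],0]
    return np.r_[proj(d["top"],X)-pt,proj(d["side"],X)-ps].ravel()
r=least_squares(res2,[.5,0,0]);print("pad",r.x,r.fun.reshape(-1,2).round(1).tolist())
print("pad in guard",rz(g[2]).T@(np.r_[r.x[:2],.161]-[g[0],g[1],0]))
E
```

```text
[[ 1.    -0.     0.    -0.   ]
 [ 0.     0.947  0.321 -0.083]
 [-0.    -0.321  0.947 -0.164]
 [ 0.     0.     0.     1.   ]] 67.23982878458636 284.8605457493044 205.37145958681677
[ 0.6743046   0.12911407 -0.12916547] [[2.3, 1.1], [-0.1, 2.6], [-1.9, 0.8], [1.4, -0.1], [-2.2, -1.9], [2.1, -1.0], [-0.7, 1.6], [1.4, 1.1], [-2.7, -0.8], [-1.4, 0.3], [1.1, -0.6], [0.9, -1.9], [-2.1, -3.2], [1.7, -0.8], [-3.6, 0.9], [0.7, 0.7]]
window [0.53547084 0.14714699 0.178     ]
pad [ 0.52593483  0.13566537 -0.06302255] [[0.9, -0.3], [0.4, -0.4], [0.3, 1.4], [-0.1, 1.9], [-0.1, -2.7], [0.6, -2.0], [0.2, 0.6], [-1.7, 1.3]]
pad in guard [-0.14797767 -0.01261428  0.161     ]
```

Request:
apply_moves([
  [[0, 0, -4], [0, 0, 5], 1],
  [[0, 0, -4], [0, 0, 5], 1],
  [[0, 0, -4], [2, 3.5, 5], 1],
  [[0, 0, -4], [2.2, 4, 0], 1],
  [[0, 0, -4], [2.2, 4, 0], 1],
  [[0, 0, -4], [2.2, 4, 0], 1],
  [[0, 0, 0], [2.2, 4, 0], 1],
  [[0, 0, 0], [2.2, 4, 0], 1],
  [[0, 0, 0], [2.2, 4, 0], 1],
  [[0, 0, 0], [2.2, 4, 0], 1],
])

```text
time: 1.15
ee_pos: [0.3355, -0.2155, 0.3501]
tool_rot: [-3.141, -0.0, -1.684]
force: [0.3, -0.2, -0.7]
finger_gap: 0.0
```

Request:
apply_moves([
  [[0, 0, 0], [2.4, 4.4, 0], 1],
  [[0, 0, 0], [2.4, 4.4, 0], 1],
  [[0, 0, 0], [2.4, 4.4, 0], 1],
  [[0, 0, 0], [2.4, 4.4, 0], 1],
  [[0, 0, 0], [2.4, 4.4, 0], 1],
  [[0, 0, 0], [2.4, 4.4, 0], 1],
  [[0, 0, 0], [2.4, 4.4, 0], 1],
  [[0, 0, 0], [2.4, 4.4, 0], 1],
  [[0, 0, 0], [0, 0, 0], 1],
  [[0, 0, 0], [0, 0, 0], 1],
])

```text
time: 2.15
ee_pos: [0.5267, 0.1347, 0.3488]
tool_rot: [3.139, -0.001, -1.682]
force: [0.3, 0.7, -0.4]
finger_gap: 0.0002
```

```bash
python3 - <<'E'
from cell import ctrl, optics
import cv2,pickle
s=ctrl.observe();print(s["ee_pos"],s["tool_rot"],s["joint_pos"])
d=pickle.load(open("cams.pkl","rb"))
c=optics.camera("wrist");c["s"]=s;d["wrist"]=c;pickle.dump(d,open("cams.pkl","wb"))
cv2.imwrite("pics/w2.png",cv2.convertScaleAbs(cv2.resize(c["img"][:,:,::-1],None,fx=1.4,fy=1.4,interpolation=2),alpha=1.3))
E
```

```text
[0.52666162 0.13471347 0.3488264 ] [ 3.13867598e+00 -1.36024053e-03 -1.68176153e+00] [ 1.46477241e-01  9.06535278e-02  1.09615570e+00 -6.18581436e-04
  1.95795024e+00  1.82800812e+00]
```

View pics/w2.png

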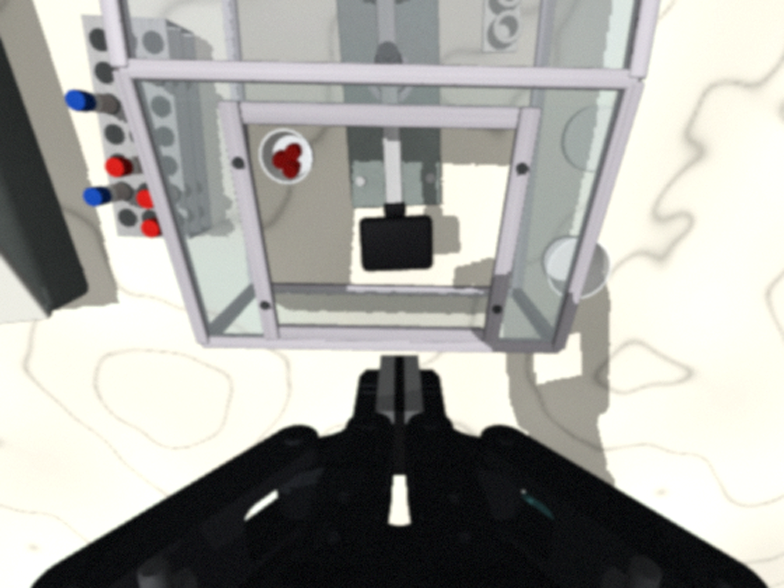

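The wrist view shows the pad's upper face with corners at (362,220), (431,216), (433,265), (364,271). The window's inner corners are at about (243,123), (519,124), (487,330), (275,327).

```bash
cat >> h.py <<'E'
from scipy.spatial.transform import Rotation as Ro
c=d.get("wrist")
if c:
    M=np.eye(4);M[:3,:3]=Ro.from_euler("xyz",c["s"]["tool_rot"]).as_matrix();M[:3,3]=c["s"]["ee_pos"]
    M=np.linalg.inv(M@c["T_tool_cam"]);c["R"]=M[:3,:3];c["t"]=M[:3,3]
E
python3 - <<'E'
from h import *
W=np.array([[-.058,.09,.2],[-.058,-.09,.2],[-.222,-.09,.156],[-.222,.09,.156]])
t=T([(120,303),(353,326),(335,535),(107,511)])
s=S([(176,243),(388,289),(328,504),(106,450)])
w=np.array([(243,123),(519,124),(487,330),(275,327)])/1.4
P=np.array([[.0225,.03,.161],[.0225,-.03,.161],[-.0225,-.03,.161],[-.0225,.03,.161]])
pt=T([(209,406),(284,410),(281,461),(208,456)]);ps=S([(233,363),(304,374),(292,420),(222,405)]);pw=np.array([(362,220),(431,216),(433,265),(364,271)])/1.4
for n,Q,obs in(("win",W,(t,s,w)),("pad",P,(pt,ps,pw))):
  for sel in([0,1,2],[2]):
    def res(p):
        X=Q@rz(p[2]).T+[p[0],p[1],0]
        return np.concatenate([proj(d[("top","side","wrist")[k]],X)-obs[k] for k in sel]).ravel()
    r=least_squares(res,[.5,0,0]);print(n,sel,r.x.round(4),r.fun.reshape(-1,2).round(1).tolist())
    if n=="win":print(rz(r.x[2])@[-.14,0,.178]+[r.x[0],r.x[1],0])
E
```

```text
win [0, 1, 2] [ 0.675   0.1296 -0.1256] [[2.1, 1.0], [-0.2, 2.1], [-1.7, 0.3], [1.5, -0.2], [-2.8, -0.9], [-1.4, -0.2], [1.4, -1.1], [1.1, -2.1], [1.1, 0.2], [-2.0, 2.4], [-1.6, -2.3], [3.3, -1.9]]
[0.53610358 0.14711708 0.178     ]
win [2] [ 0.6751  0.1297 -0.1252] [[1.0, 0.1], [-2.2, 2.2], [-1.6, -2.4], [3.2, -2.0]]
[0.5362416  0.14720183 0.178     ]
pad [0, 1, 2] [ 0.5268  0.1358 -0.0561] [[0.8, -0.6], [0.2, -1.0], [0.3, 0.9], [-0.0, 1.6], [-0.1, -3.1], [0.6, -2.6], [0.3, 0.0], [-1.6, 1.0], [-2.5, -0.8], [1.9, -0.9], [1.7, 2.8], [-0.7, 1.3]]
pad [2] [ 0.5274  0.1358 -0.0511] [[-2.7, -1.2], [1.8, -1.6], [1.7, 2.2], [-0.7, 0.9]]
```

Request:
apply_moves([
  [[0, 0, 0], [0, 0.1, -3], 1],
  [[0, 0, 0], [0, 0, -3], 1],
  [[0, 0, 0], [0, 0, -3], 1],
  [[0, 0, 0], [0, 0, -3], 1],
  [[0, 0, 0], [0, 0, -2], 1],
  [[0, 0, 0], [0, 0, -1], 1],
  [[0, 0, 0], [0, 0, 0], 1],
  [[0, 0, 0], [0, 0, 0], 1],
])

```text
time: 3.0
ee_pos: [0.5272, 0.1342, 0.2019]
tool_rot: [-3.139, 0.0, -1.685]
force: [0.3, 0.2, 0.5]
finger_gap: 0.0
```

```bash
python3 - <<'E'
from cell import ctrl, optics
import cv2,numpy as np
s=ctrl.observe();print(s["ee_pos"],s["tool_rot"],s["force"])
a=cv2.resize(optics.camera("side")["img"][70:330,120:360],(480,520),interpolation=2)
b=cv2.resize(optics.camera("wrist")["img"],None,fx=.55,fy=.55)
b=cv2.copyMakeBorder(b,0,520-b.shape[0],0,0,0)
cv2.imwrite("pics/sw3.png",cv2.convertScaleAbs(np.hstack([a,b])[:,:,::-1],alpha=1.4))
E
```

```text
[0.5271734  0.13421263 0.20193301] [-3.13909932e+00  4.51334507e-04 -1.68506440e+00] [0.3141281 0.1568739 0.5400135]
```

View pics/sw3.png

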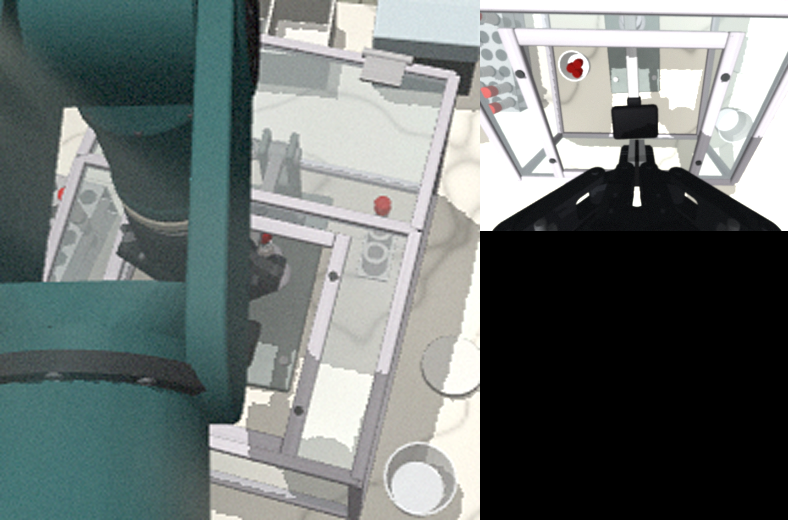

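The side view is mostly blocked by the arm. The wrist view shows the closed fingertips at about (637,140), lined up with the pad at (635,120) and clear of the frame. I'll descend slowly to contact.

Request:
apply_moves([
  [[0, 0, 0], [0.2, 0.1, -0.8], 1],
  [[0, 0, 0], [0, 0, -0.8], 1],
  [[0, 0, 0], [0, 0, -0.8], 1],
  [[0, 0, 0], [0, 0, -0.6], 1],
  [[0, 0, 0], [0, 0, 0], 1],
  [[0, 0, 0], [0, 0, 0], 1],
])

```text
time: 3.7
ee_pos: [0.5285, 0.1359, 0.1699]
tool_rot: [3.141, -0.0, -1.684]
force: [-0.1, 0.7, -0.1]
finger_gap: -0.0003
```

Request:
apply_moves([
  [[0, 0, 0], [0, 0, -0.5], 1],
  [[0, 0, 0], [0, 0, 0], 1],
  [[0, 0, 0], [0, 0, 0], 1],
])

```text
time: 4.0
ee_pos: [0.5287, 0.1359, 0.1652]
tool_rot: [3.142, -0.0, -1.684]
force: [-0.1, 0.3, -0.0]
finger_gap: -0.0002
```

```bash
python3 - <<'E'
from cell import ctrl, optics
import cv2
s=ctrl.observe();print(s["ee_pos"],s["force"],s["wrist_torque"])
b=optics.camera("wrist")["img"][60:420,100:460]
cv2.imwrite("pics/w4.png",cv2.convertScaleAbs(cv2.resize(b,None,fx=1.6,fy=1.6,interpolation=2)[:,:,::-1],alpha=1.8))
E
```

```text
[0.52865662 0.13590054 0.16524114] [-0.06458635  0.32293958 -0.01788658] [-0.0167462  -0.00773602  0.03813477]
```

View pics/w4.png

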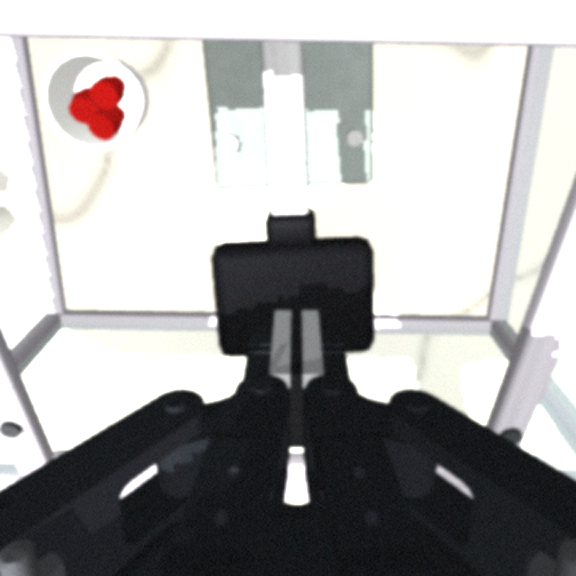

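In this crop the finger ends are at row 310, still just above the pad, which spans rows 242–350. They sit a little towards its front edge. The force is zero, so I'll shift +x about 8 mm and keep lowering until contact.

Request:
apply_moves([
  [[0, 0, 0], [0.4, 0, 0], 1],
  [[0, 0, 0], [0.4, 0, 0], 1],
  [[0, 0, 0], [0, 0, -0.3], 1],
  [[0, 0, 0], [0, 0, 0], 1],
  [[0, 0, 0], [0, 0, 0], 1],
])

```text
time: 4.55
ee_pos: [0.5365, 0.1359, 0.1619]
tool_rot: [3.141, -0.0, -1.684]
force: [0.1, -1.0, -0.3]
finger_gap: -0.0002
```

Request:
apply_moves([
  [[0, 0, 0], [0, 0, -0.3], 1],
  [[0, 0, 0], [0, 0, 0], 1],
  [[0, 0, 0], [0, 0, 0], 1],
])

```text
time: 4.85
ee_pos: [0.5366, 0.1359, 0.1591]
tool_rot: [3.141, -0.0, -1.684]
force: [0.2, 0.5, 0.6]
finger_gap: 0.0003
```

Request:
apply_moves([
  [[0, 0, 0], [0, 0, -0.3], 1],
  [[0, 0, 0], [0, 0, 0], 1],
  [[0, 0, 0], [0, 0, 0], 1],
])

```text
time: 5.15
ee_pos: [0.5366, 0.1359, 0.1561]
tool_rot: [3.141, -0.0, -1.684]
force: [-0.3, -0.3, -0.3]
finger_gap: -0.0001
```

```bash
python3 - <<'E'
from cell import ctrl, optics
import cv2
b=optics.camera("wrist")["img"][140:340,160:410]
cv2.imwrite("pics/w5.png",cv2.convertScaleAbs(cv2.resize(b,None,fx=3,fy=3,interpolation=2)[:,:,::-1],alpha=2.5))
E
```

```text
(no output)
```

View pics/w5.png

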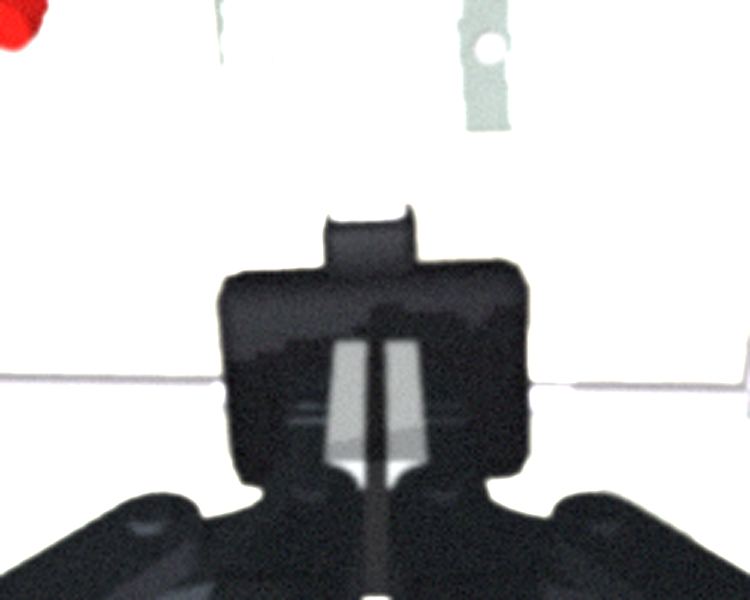

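The tips (row 340 in the crop) are over the pad (rows 270–475) and still not touching, with force near 0. The pad measures about 9 mm to −x of the TCP, so I'll move back 5 mm and keep lowering.

Request:
apply_moves([
  [[0, 0, 0], [-0.5, 0, 0], 1],
  [[0, 0, 0], [0, 0, -0.3], 1],
  [[0, 0, 0], [0, 0, 0], 1],
  [[0, 0, 0], [0, 0, 0], 1],
])

```text
time: 5.6
ee_pos: [0.5316, 0.1359, 0.1531]
tool_rot: [3.141, -0.0, -1.684]
force: [-0.1, -0.4, 0.2]
finger_gap: 0.0002
```

Request:
apply_moves([
  [[0, 0, 0], [0, 0, -0.3], 1],
  [[0, 0, 0], [0, 0, 0], 1],
  [[0, 0, 0], [0, 0, 0], 1],
])

```text
time: 5.9
ee_pos: [0.5316, 0.1359, 0.15]
tool_rot: [3.141, -0.0, -1.684]
force: [-0.5, -0.3, -0.1]
finger_gap: -0.0003
```

Request:
apply_moves([
  [[0, 0, 0], [0, 0, -0.3], 1],
  [[0, 0, 0], [0, 0, 0], 1],
  [[0, 0, 0], [0, 0, 0], 1],
])

```text
time: 6.2
ee_pos: [0.5316, 0.1359, 0.1471]
tool_rot: [3.141, -0.0, -1.684]
force: [-0.3, -0.1, 0.2]
finger_gap: 0.0
```

```bash
python3 - <<'E'
from cell import ctrl, optics
import cv2
s=ctrl.observe();print(s["force"],s["wrist_torque"],s["joint_efforts"])
b=optics.camera("wrist")["img"][140:340,160:410]
cv2.imwrite("pics/w6.png",cv2.convertScaleAbs(cv2.resize(b,None,fx=3,fy=3,interpolation=2)[:,:,::-1],alpha=3.5))
E
```

```text
[-0.312362   -0.11465041  0.20803134] [0.0042883  0.02779573 0.00941691] [ 4.64766381e-04 -3.53217459e+01 -3.06787956e+01 -1.97357053e-04
  2.46535019e-03  1.97405740e-05]
```

View pics/w6.png

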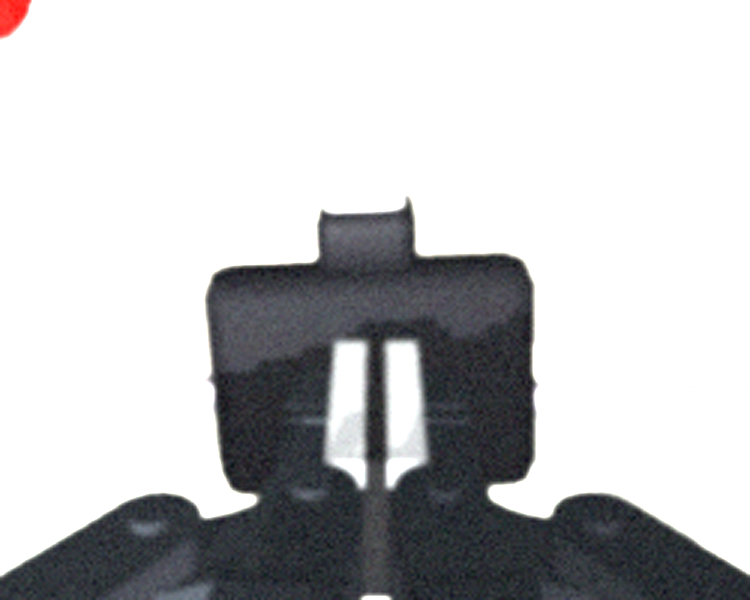

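The pad's width grew from 305 to 323 px in the crop, as expected if it stood still. So there is no contact yet, and the finger ends really sit behind the nominal tip. I'll keep lowering in small steps.

Request:
apply_moves([
  [[0, 0, 0], [0, 0, -0.3], 1],
  [[0, 0, 0], [0, 0, 0], 1],
  [[0, 0, 0], [0, 0, 0], 1],
])

```text
time: 6.55
ee_pos: [0.5316, 0.1359, 0.1441]
tool_rot: [3.141, -0.0, -1.684]
force: [-0.8, 0.7, -0.8]
finger_gap: 0.0004
```

Request:
apply_moves([
  [[0, 0, 0], [0, 0, -0.3], 1],
  [[0, 0, 0], [0, 0, 0], 1],
  [[0, 0, 0], [0, 0, 0], 1],
])

```text
time: 6.85
ee_pos: [0.5316, 0.1359, 0.1412]
tool_rot: [3.141, -0.0, -1.684]
force: [0.2, 0.6, 0.0]
finger_gap: 0.0001
```

Request:
apply_moves([
  [[0, 0, 0], [0, 0, -0.3], 1],
  [[0, 0, 0], [0, 0, 0], 1],
  [[0, 0, 0], [0, 0, 0], 1],
])

```text
time: 7.15
ee_pos: [0.5317, 0.136, 0.1387]
tool_rot: [-3.141, 0.0, -1.684]
force: [-1.3, -0.4, 4.2]
finger_gap: -0.0001
```

Request:
apply_moves([
  [[0, 0, 0], [0, 0, -0.3], 1],
  [[0, 0, 0], [0, 0, -0.3], 1],
  [[0, 0, 0], [0, 0, 0], 1],
  [[0, 0, 0], [0, 0, 0], 1],
])

```text
time: 7.55
ee_pos: [0.5315, 0.136, 0.1321]
tool_rot: [3.141, -0.0, -1.684]
force: [-2.9, 0.1, 3.8]
finger_gap: 0.0006
```

```bash
python3 - <<'E'
from cell import ctrl, optics
import cv2
s=ctrl.observe();print(s["ee_pos"],s["force"],s["wrist_torque"])
i=optics.camera("wrist")["img"]
a=cv2.resize(i[140:340,160:410],None,fx=2,fy=2,interpolation=2);a=cv2.convertScaleAbs(a,alpha=3)
t=cv2.resize(optics.camera("side")["img"][110:310,120:350],None,fx=2,fy=2,interpolation=2)[:400,:]
import numpy as np
b=cv2.resize(i,(280,210))
o=np.zeros((610,960,3),np.uint8)
o[:400,:500]=a;o[400:610,:280]=b;o[:400,500:960]=t
cv2.imwrite("pics/w7.png",cv2.resize(o[:,:,::-1],(788,500)))
E
```

```text
[0.53149397 0.13598528 0.13211164] [-2.94859995  0.09320274  3.79970757] [ 0.04272531  0.31142209 -0.01395239]
```

View pics/w7.png

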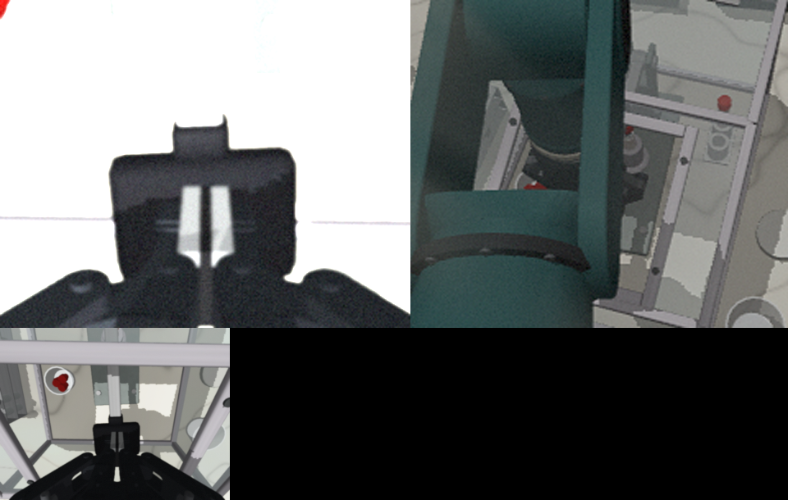

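The tips rest on the pad and it is going down. Fz is about 3.8 N, which matches the spring, and the frame is clear all round. I'll continue pressing.

Request:
apply_moves([
  [[0, 0, 0], [-0.1, 0, -0.4], 1],
  [[0, 0, 0], [0, 0, -0.4], 1],
  [[0, 0, 0], [0, 0, -0.4], 1],
  [[0, 0, 0], [0, 0, -0.4], 1],
  [[0, 0, 0], [0, 0, 0], 1],
])

```text
time: 8.15
ee_pos: [0.531, 0.136, 0.117]
tool_rot: [-3.14, 0.0, -1.684]
force: [-2.0, 0.5, 7.2]
finger_gap: -0.0001
```

Request:
apply_moves([
  [[0, 0, 0], [0, 0, -0.2], 1],
  [[0, 0, 0], [0, 0, -0.2], 1],
  [[0, 0, 0], [0, 0, -0.2], 1],
  [[0, 0, 0], [0, 0, 0], 1],
])

```text
time: 8.55
ee_pos: [0.5311, 0.136, 0.1115]
tool_rot: [-3.14, 0.0, -1.684]
force: [-3.7, 0.2, 9.5]
finger_gap: -0.0
```

Request:
apply_moves([
  [[0, 0, 0], [0, 0, -0.2], 1],
  [[0, 0, 0], [0, 0, -0.2], 1],
  [[0, 0, 0], [0, 0, 0], 1],
])

```text
time: 8.85
ee_pos: [0.5312, 0.136, 0.1076]
tool_rot: [-3.14, 0.0, -1.684]
force: [-3.1, -0.4, 8.7]
finger_gap: 0.0
```

Request:
apply_moves([
  [[0, 0, 0], [0, 0, -0.2], 1],
  [[0, 0, 0], [0, 0, 0], 1],
  [[0, 0, 0], [0, 0, 0], 1],
])

```text
time: 9.15
ee_pos: [0.5313, 0.136, 0.1058]
tool_rot: [-3.139, 0.0, -1.684]
force: [-2.6, -0.2, 9.4]
finger_gap: 0.0003
```

Request:
apply_moves([
  [[0, 0, 0], [0, 0, -0.2], 1],
  [[0, 0, 0], [0, 0, 0], 1],
  [[0, 0, 0], [0, 0, 0], 1],
])

```text
time: 9.45
ee_pos: [0.5314, 0.1361, 0.104]
tool_rot: [-3.139, 0.001, -1.684]
force: [-2.8, -0.0, 9.6]
finger_gap: 0.0002
```

Request:
apply_moves([
  [[0, 0, 0], [0, 0, -0.1], 1],
  [[0, 0, 0], [0, 0, 0], 1],
  [[0, 0, 0], [0, 0, 0], 1],
])

```text
time: 9.75
ee_pos: [0.5314, 0.136, 0.1035]
tool_rot: [-3.139, 0.001, -1.684]
force: [-4.0, -0.8, 12.0]
finger_gap: -0.0001
```

Request:
apply_moves([
  [[0, 0, 0], [0, 0, -0.1], 1],
  [[0, 0, 0], [0, 0, 0], 1],
  [[0, 0, 0], [0, 0, 0], 1],
])

```text
time: 10.05
ee_pos: [0.5315, 0.136, 0.1031]
tool_rot: [-3.138, 0.001, -1.684]
force: [-4.0, -0.0, 14.0]
finger_gap: 0.0
```

Request:
apply_moves([
  [[0, 0, 0], [0, 0, -0.1], 1],
  [[0, 0, 0], [0, 0, 0], 1],
  [[0, 0, 0], [0, 0, 0], 1],
])

```text
time: 10.35
ee_pos: [0.5315, 0.136, 0.1028]
tool_rot: [-3.138, 0.001, -1.684]
force: [-6.4, -0.0, 17.4]
finger_gap: 0.0001
```

The force now climbs steeply over a few tenths of a mm, about 37 mm below first contact, so the stopper is seated. I'll press a touch more and hold for over a second.

Request:
apply_moves([
  [[0, 0, 0], [0, 0, -0.1], 1],
  [[0, 0, 0], [0, 0, 0], 1],
  [[0, 0, 0], [0, 0, 0], 1],
  [[0, 0, 0], [0, 0, 0], 1],
  [[0, 0, 0], [0, 0, 0], 1],
  [[0, 0, 0], [0, 0, 0], 1],
  [[0, 0, 0], [0, 0, 0], 1],
  [[0, 0, 0], [0, 0, 0], 1],
  [[0, 0, 0], [0, 0, 0], 1],
  [[0, 0, 0], [0, 0, 0], 1],
])

```text
time: 11.35
ee_pos: [0.5316, 0.136, 0.1024]
tool_rot: [-3.138, 0.001, -1.684]
force: [-7.8, -1.2, 18.3]
finger_gap: 0.0001
```

Request:
apply_moves([
  [[0, 0, 0], [0, 0, 0], 1],
  [[0, 0, 0], [0, 0, 0], 1],
  [[0, 0, 0], [0, 0, 0], 1],
])

```text
time: 11.65
ee_pos: [0.5316, 0.136, 0.1024]
tool_rot: [-3.138, 0.001, -1.684]
force: [-6.5, -0.2, 19.6]
finger_gap: -0.0005
```

Request:
apply_moves([
  [[0, 0, 0], [0, 0, 0.6], 1],
  [[0, 0, 0], [0, 0, 0.8], 1],
  [[0, 0, 0], [0, 0, 1], 1],
  [[0, 0, 0], [0, 0, 1], 1],
  [[0, 0, 0], [0, 0, 1], 1],
  [[0, 0, 0], [0, 0, 1], 1],
  [[0, 0, 0], [0, 0, 2], 1],
  [[0, 0, 0], [0, 0, 3], 1],
  [[0, 0, 0], [0, 0, 4], 1],
  [[0, 0, 0], [0, 0, 4], 1],
])

```text
time: 12.65
ee_pos: [0.5295, 0.1356, 0.2822]
tool_rot: [3.137, -0.001, -1.684]
force: [0.5, -0.5, 0.8]
finger_gap: 0.0004
```

Request:
apply_moves([
  [[0, 0, 0], [0, 0, 4], 1],
  [[0, 0, 0], [0, 0, 3], 1],
  [[0, 0, 0], [-2, -4, 0], 1],
  [[0, 0, 0], [-2, -4, 0], 1],
  [[0, 0, 0], [-2, -4, 0], 1],
  [[0, 0, 0], [-2, -4, 0], 1],
  [[0, 0, 0], [-2, -4, 0], 1],
  [[0, 0, 0], [-2, -4, 0], 1],
  [[0, 0, 0], [-2, -4, 0], 1],
  [[0, 0, 0], [-2, -4, 0], 1],
])

```text
time: 13.65
ee_pos: [0.369, -0.1851, 0.3517]
tool_rot: [3.14, 0.001, -1.684]
force: [-0.5, -0.6, -0.4]
finger_gap: -0.0001
```

Request:
apply_moves([
  [[0, 0, 0], [-1, -4, 0], 1],
  [[0, 0, 0], [-1, -4, 0], 1],
  [[0, 0, 0], [0, 0, 0], 1],
  [[0, 0, 0], [0, 0, 0], 1],
  [[0, 0, 0], [0, 0, 0], 1],
])

```text
time: 14.15
ee_pos: [0.3508, -0.2632, 0.3521]
tool_rot: [3.141, 0.001, -1.683]
force: [0.8, 0.7, 0.4]
finger_gap: -0.0003
```

```bash
python3 - <<'E'
from h import *
from cell import ctrl, optics
import cv2
s=ctrl.observe();print(s["ee_pos"],s["force"],s["time"])
o=d["side"]["img"];n=optics.camera("side")["img"]
f=lambda i:cv2.convertScaleAbs(cv2.resize(i[65:330,100:365],(392,392),interpolation=2),alpha=1.5)
cv2.imwrite("pics/fin.png",np.hstack([f(o),f(n)])[:,:,::-1])
E
```

```text
[ 0.35075364 -0.26319135  0.35208746] [0.82730089 0.74057368 0.37055568] 14.15
```

View pics/fin.png

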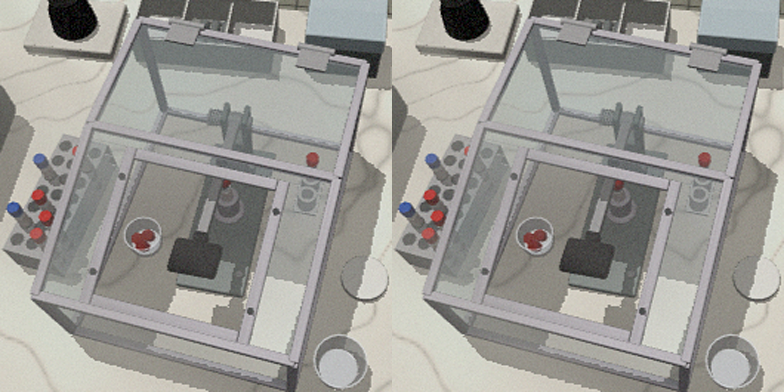

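The lever is back up (pad at (587,257), the same as before at (195,257)) and everything else is unchanged. I'll use the last look for a before/after close-up of the stopper.

```bash
python3 - <<'E'
from h import *
from cell import optics
import cv2
n=np.mean([optics.camera("side")["img"].astype(float) for _ in range(6)],0).astype(np.uint8)
f=lambda i:cv2.convertScaleAbs(cv2.resize(i[175:225,232:282],(390,390),interpolation=2),alpha=1.7)
cv2.imwrite("pics/st.png",np.hstack([f(d["side"]["img"]),f(n)])[:,:,::-1])
E
```

```text
(no output)
```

View pics/st.png

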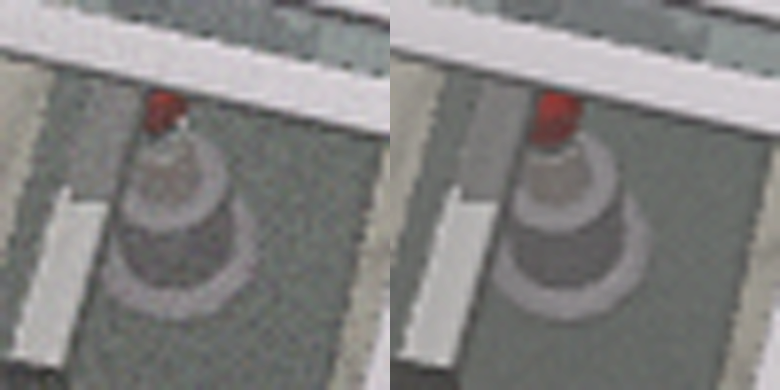

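The stopper's lower edge has moved down from row 130 to row 145. Glass no longer shows between the head and the rim, and the tube and lever are where they were.

```bash
python3 -c "
from cell import close_job
print(close_job())"
```

```text
the job is handed in; nothing more can be done
None
```

I reached in through the hand window with the gripper shut and pressed the palm pad down about 37 mm. The force then rose steeply from about 10 N to 19 N while the hand barely moved, which means the stopper was seated. I held it there for about 1.3 s, let the lever spring back, drew the hand straight out and handed in at about 14.5 s.

**Last checks:**
- **Stopper and tube:** the before/after pictures show the stopper lower, with its head on the tube's rim, and the tube unmoved.
- **Lever and surroundings:** the lever is back up, and the guard, pot, stand, rack, cup and lid are unchanged.
- **Robot:** the arm is clear of everything, with the wrist force near zero.

**One disagreement:** the fingertips met the pad about 21 mm behind the TCP by my estimate, although they should stand 14 mm ahead of it. I went by the force reading and the wrist camera there, so the hand had to go about 35 mm lower than planned. The wrist camera's view showed the frame clear all round early in the press, and the forces showed nothing but the press load. The side camera was mostly blocked by the arm then, so I had no independent view of the clearance at full depth.

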